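# Stack capped pipe stubs in a 3-2-1 pyramid

### The job

Stack the six yellow pipe stubs into a neat pyramid in the rack. First push the sliding stop in until the three stubs on the rack floor are squeezed together against the end cheek with no gaps between them; then lay two of the other stubs in the two grooves of that row, and the last one in the groove on top of those two, all lying the same way. Leave the spanner, the tape core and the brass fitting where they are.

Things in the scene. Friction and masses are not known exactly. Their poses are not given: they have to be found in the camera images.
- rack: fixed stacking rack: grey floor plate 70 mm (its x) by 300 mm (its y, -195 to +105 mm), top 8 mm above the bench; origin on the bench under it. Stubs lie along its x, in a row along y. At +y stands a dark end cheek (10 mm thick, top 49 mm above the bench); its inner face was set somewhere from y = 66 to 80 mm, is not measured, and stands firm. At -y stands the sliding stop
- stop (a joint): travel (m) of the sliding stop along the rack's +y, towards the stubs (0 wide open, 0.08 end). Steel plate 66 mm wide, 10 mm thick, top 49 mm above the bench, inner face at rack y = -125 mm + travel. Stays where left. Moving it takes 4 N, up to 12 N while it drags stubs along; pushed with closed fingers on its outer face it goes solid (17 N is plenty) once the row is squeezed against the cheek
- stop_back (a point): middle of the outer (-y) face of the sliding stop, 28.5 mm above the bench; at least 60 mm of free floor plate lie behind it
- base1: capped pipe stub: yellow cylinder 44 mm in diameter, 64 mm long, with flat dark ends, 0.2 kg (+-30 %). Origin at its centre; x along its length. Lies on the rack floor, nearest the end cheek of the loose row of three, with gaps; it rolls and slides when pushed
- base2: capped pipe stub: yellow cylinder 44 mm in diameter, 64 mm long, with flat dark ends, 0.2 kg (+-30 %). Origin at its centre; x along its length. Lies on the rack floor, the middle one of the loose row of three, with gaps; it rolls and slides when pushed
- base3: capped pipe stub: yellow cylinder 44 mm in diameter, 64 mm long, with flat dark ends, 0.2 kg (+-30 %). Origin at its centre; x along its length. Lies on the rack floor, nearest the sliding stop of the loose row of three, with gaps; it rolls and slides when pushed
- lying1: capped pipe stub: yellow cylinder 44 mm in diameter, 64 mm long, with flat dark ends, 0.2 kg (+-30 %). Origin at its centre, 27 mm above the bench; x along its length. Lies loose in a fixed wooden rest 40 mm long (its ends overhang 12 mm each, free to be gripped end to end from above), between strips 16 mm high, 64 mm beside the other lying stub
- lying2: capped pipe stub: yellow cylinder 44 mm in diameter, 64 mm long, with flat dark ends, 0.2 kg (+-30 %). Origin at its centre, 27 mm above the bench; x along its length. Lies loose in a fixed wooden rest 40 mm long (its ends overhang 12 mm each, free to be gripped end to end from above), between strips 16 mm high, 64 mm beside the other lying stub
- standing: capped pipe stub: yellow cylinder 44 mm in diameter, 64 mm long, with flat dark ends, 0.2 kg (+-30 %). Origin at its centre; z along its length. Stands upright on one end on the bench, between rack and rest; it must be turned to lie in the pyramid. All stubs are alike
- spanner: bystander: steel open-ended spanner 170 mm long lying on the bench along its x; origin on its underside at about the middle
- tape: bystander: cardboard tape core, ring 90 mm outside, 74 mm inside, 40 mm high, lying flat; origin at the centre of its underside
- fitting: bystander: brass pipe fitting 32 mm across, 34 mm high, standing; origin at the centre of its underside
There are look-alikes about, which are no part of the job. Leave any blue or purple look-alike of the standing alone.

How it is judged:
On the way, in this order (a step that is already met when the one before it is completed fails the run):
1. the three stubs on the rack floor are pushed together without gaps (under 3 mm) (distance between base1 and base2 below 0.047 m and distance between base2 and base3 below 0.047 m and angle between the x axis of each of base1, base2, base3 and the x axis of rack, either way round below 0.15 rad and z of each of base1, base2, base3 in the frame of rack below 0.034 m), for 0.2 s.
2. a stub lies in each of the two grooves of the row (((distance between lying1 and base1 below 0.047 m and distance between each of lying1, lying2 and base2 below 0.047 m and distance between lying2 and base3 below 0.047 m and angle between the x axis of each of lying1, lying2 and the x axis of rack, either way round below 0.15 rad and z of each of lying1, lying2 in the frame of rack above 0.06 m) or (distance between lying1 and base1 below 0.047 m and distance between each of lying1, standing and base2 below 0.047 m and distance between standing and base3 below 0.047 m and angle between the x axis of lying1 and the x axis of rack, either way round below 0.15 rad and angle between the z axis of standing and the x axis of rack, either way round below 0.15 rad and z of each of lying1, standing in the frame of rack above 0.06 m) or (distance between lying2 and base1 below 0.047 m and distance between each of lying2, lying1 and base2 below 0.047 m and distance between lying1 and base3 below 0.047 m and angle between the x axis of each of lying2, lying1 and the x axis of rack, either way round below 0.15 rad and z of each of lying2, lying1 in the frame of rack above 0.06 m) or (distance between lying2 and base1 below 0.047 m and distance between each of lying2, standing and base2 below 0.047 m and distance between standing and base3 below 0.047 m and angle between the x axis of lying2 and the x axis of rack, either way round below 0.15 rad and angle between the z axis of standing and the x axis of rack, either way round below 0.15 rad and z of each of lying2, standing in the frame of rack above 0.06 m) or (distance between standing and base1 below 0.047 m and distance between each of standing, lying1 and base2 below 0.047 m and distance between lying1 and base3 below 0.047 m and angle between the z axis of standing and the x axis of rack, either way round below 0.15 rad and angle between the x axis of lying1 and the x axis of rack, either way round below 0.15 rad and z of each of standing, lying1 in the frame of rack above 0.06 m) or (distance between standing and base1 below 0.047 m and distance between each of standing, lying2 and base2 below 0.047 m and distance between lying2 and base3 below 0.047 m and angle between the z axis of standing and the x axis of rack, either way round below 0.15 rad and angle between the x axis of lying2 and the x axis of rack, either way round below 0.15 rad and z of each of standing, lying2 in the frame of rack above 0.06 m))), for 0.2 s.
At the end, for the whole second after the job is handed in: Three stubs on the rack floor, two in their grooves, one on top (any added stub in any place): every two that should touch have centres under 47 mm apart (44 mm thick); all six within 0.15 rad of the rack's x, released and at rest (all of step 1 and ((distance between lying1 and base1 below 0.047 m and distance between each of lying1, lying2 and base2 below 0.047 m and distance between lying2 and base3 below 0.047 m and angle between the x axis of each of lying1, lying2 and the x axis of rack, either way round below 0.15 rad and z of each of lying1, lying2 in the frame of rack above 0.06 m and distance between standing and lying1 below 0.047 m and distance between standing and lying2 below 0.047 m and angle between the z axis of standing and the x axis of rack, either way round below 0.15 rad and z of standing in the frame of rack above 0.095 m) or (distance between lying1 and base1 below 0.047 m and distance between each of lying1, standing and base2 below 0.047 m and distance between standing and base3 below 0.047 m and angle between the x axis of each of lying1, lying2 and the x axis of rack, either way round below 0.15 rad and angle between the z axis of standing and the x axis of rack, either way round below 0.15 rad and z of each of lying1, standing in the frame of rack above 0.06 m and distance between lying2 and lying1 below 0.047 m and distance between lying2 and standing below 0.047 m and z of lying2 in the frame of rack above 0.095 m) or (distance between lying2 and base1 below 0.047 m and distance between each of lying2, lying1 and base2 below 0.047 m and distance between lying1 and base3 below 0.047 m and angle between the x axis of each of lying2, lying1 and the x axis of rack, either way round below 0.15 rad and z of each of lying2, lying1 in the frame of rack above 0.06 m and distance between standing and lying2 below 0.047 m and distance between standing and lying1 below 0.047 m and angle between the z axis of standing and the x axis of rack, either way round below 0.15 rad and z of standing in the frame of rack above 0.095 m) or (distance between lying2 and base1 below 0.047 m and distance between each of lying2, standing and base2 below 0.047 m and distance between standing and base3 below 0.047 m and angle between the x axis of each of lying2, lying1 and the x axis of rack, either way round below 0.15 rad and angle between the z axis of standing and the x axis of rack, either way round below 0.15 rad and z of each of lying2, standing in the frame of rack above 0.06 m and distance between lying1 and lying2 below 0.047 m and distance between lying1 and standing below 0.047 m and z of lying1 in the frame of rack above 0.095 m) or (distance between standing and base1 below 0.047 m and distance between each of standing, lying1 and base2 below 0.047 m and distance between lying1 and base3 below 0.047 m and angle between the z axis of standing and the x axis of rack, either way round below 0.15 rad and angle between the x axis of each of lying1, lying2 and the x axis of rack, either way round below 0.15 rad and z of each of standing, lying1 in the frame of rack above 0.06 m and distance between lying2 and standing below 0.047 m and distance between lying2 and lying1 below 0.047 m and z of lying2 in the frame of rack above 0.095 m) or (distance between standing and base1 below 0.047 m and distance between each of standing, lying2 and base2 below 0.047 m and distance between lying2 and base3 below 0.047 m and angle between the z axis of standing and the x axis of rack, either way round below 0.15 rad and angle between the x axis of each of lying2, lying1 and the x axis of rack, either way round below 0.15 rad and z of each of standing, lying2 in the frame of rack above 0.06 m and distance between lying1 and standing below 0.047 m and distance between lying1 and lying2 below 0.047 m and z of lying1 in the frame of rack above 0.095 m)) and linear speed of each of lying1, lying2, standing, base1, base2, base3 below 0.02 m/s and contact force between the arm and lying1 below 0.1 N and contact force between the arm and lying2 below 0.1 N and contact force between the arm and standing below 0.1 N).
It fails at once if the spanner is displaced by more than 30 mm (distance of spanner from where it was at the start of the episode above 0.03 m).
It fails at once if the tape is displaced by more than 30 mm (distance of tape from where it was at the start of the episode above 0.03 m).
It fails at once if the fitting is displaced by more than 30 mm (distance of fitting from where it was at the start of the episode above 0.03 m).
It also fails if it takes over 72 s, if anything falls off the work surface, if the arm or the gripper's body presses on something with over 40 N, if the wrist force passes 120 N, or if a joint passes its speed limit or range.

### The arm

A 6-joint arm with a two-finger parallel gripper is mounted at the origin on the work surface. World frame = base frame: x ahead of the robot, y to its left, z up, the work surface at z = 0. Lengths are in m, angles in rad, forces in N, time in s.
With the tool pointing down it reaches from about 0.25 to 0.775 m from the base axis. Payload 4 kg.
Tool frame: the origin (TCP) lies midway between the tips of the shut fingers; the grasp point (between the pads) lies 19 mm behind it; z points along the fingers, y is the line along which they close (so a half turn about z gives the same grasp; the last joint's range is limited). The gripper opens to 94 mm and grips with 3 to 60 N. Pads are 16 mm wide; open, the fingers measure 119 mm over their backs; the gripper's body (75 mm by 177 mm) begins 78 mm behind the grasp point.
Start: joints at [-1.212, 0.087, 1.371, -0, 1.684, -0.103], TCP at [0.245, -0.492, 0.206] pointing down, gripper open.
Joint ranges: [-3.1, 3.1], [-0.76, 2.03], [0.27, 2.55], [-1.08, 4.22], [0.17, 2.65], [-2.57, 2.57]. Speed limits (rad/s): [2.79, 2.79, 3.14, 3.14, 3.14, 3.14].

### API

Orientations are given as [roll, pitch, yaw] about the fixed x, y, z axes, in that order (R = Rz(yaw) Ry(pitch) Rx(roll)).
In Python, from bench import robot gives the robot as it stands. The module is installed in compiled form; this text tells all that it offers.
- The arm moves only by the tool arm_command, never from a script. Its argument "targets" is a list of rows, each a list of 4 numbers: the shift along the world's x, y, z as a fraction of full scale, then the turn about the world's z as a fraction of full scale. A call has 1 to 8 rows; each row is the pose to reach, as a shift and turn from the pose commanded when the call began; what a row does not reach only later rows make up. Full scale, the value 1, is 0.5 m for a shift and 120 degrees for a turn. A row lasts 1/12 s, in which the tool goes at most 41.7 mm and 7.16 degrees, less where a joint would pass 70% of its speed; a pose out of reach is approached as far as the arm can. A call with a number of a shift or a turn outside -1 to 1 is refused whole. A call with a gripper value outside its range is refused whole. "claw" is the closure, from 0 (fully open) to 1 (shut), set as the call begins (left out, the last holds). The fingers move at their own pace and stop on an object; the grip force is fixed at half the most. Time passes only in rows, so rows that repeat a pose let the fingers close. It gives the time, the measured TCP pose, the force, the opening and the grip force at its end, in the units of the state.
- robot.get_obs(): the state, without advancing time (a new reading comes with each control period).
- robot.snapshot(name): name is "scene" or "top"; returns the picture (420x560x3 uint8, red, green, blue); there is no depth.
- robot.camera_info(name): a dict with "vfov" (degrees; the focal length in pixels is half the picture's height over the tangent of half this angle, whatever the lens; pixels are square), "cx", "cy" (the principal point, pixels), "extrinsics" (4x4, takes a point from camera to world coordinates). Camera axes: x right, y up, looking along -z (the intrinsics and any distortion apply to the point x, -y, -z); pixel columns grow to the right and rows downward; lengths in m; the calibration is good to about 2 mm. A picture is of the moment at which its call begins. camera_info takes no time and is no camera call.
- robot.close_job(): hands the job in; it is judged then, once.
The state is a dict: "time": time; "joint_positions": joint angles; "qvel": joint speeds; "joint_torque": joint torques, N m; "tool_pos": TCP position; "ee_rot": TCP orientation; "wrist_force": force on the tool from outside, world axes, zero at the start; "wrist_torque": the same for the moment, N m; "width": finger opening in m; "finger_force": force on a finger pad.
Only numpy, scipy, OpenCV 4.12 (cv2) and the standard library are available. Lean on these libraries where they do the work, as an engineer would, in place of code of your own. Each camera call takes 0.05 s, during which the arm holds its last target. There are 200 camera calls.

## Working session

There is one attempt and no reset: what is moved stays moved. The work goes in short steps, Python scripts to look and compute and a tool call to move; the robot and the scene stay as the last step left them, time stands still between calls to the robot, and variables do not carry over. Pictures are saved under pics/ and viewed, at most 10 in all, crops included, and the job is handed in when it is done.

Besides the shell and the picture viewer there is one more tool, called after "Request:" in YAML: its name, and indented under it one key for each argument. arm_command: Moves the arm, as the interface text tells. Shift numbers are shares of 0.5 m and turn numbers shares of 120 degrees, none past 1 either way. Its arguments: {"type":"object","properties":{"targets":{"type":"array"},"claw":{"type":"number"}},"required":["targets"]}

```bash
mkdir -p pics; python3 - <<'E'
from bench import robot
import cv2,numpy as np
for n in("scene","top"):
    im=robot.snapshot(n);cv2.imwrite(f"pics/{n}0.png",im[:,:,::-1]);i=robot.camera_info(n);print(n,i)
print(robot.get_obs())
E
```

```text
scene {'vfov': 52.06296238838329, 'cx': 275.2684076228569, 'cy': 210.58081026202152, 'extrinsics': array([[ 0.06041991, -0.66875632,  0.74102255,  1.28757481],
       [ 0.99813654,  0.04682838, -0.03912235, -0.06927394],
       [-0.00853757,  0.74200545,  0.67033948,  0.72204317],
       [ 0.        ,  0.        ,  0.        ,  1.        ]])}
top {'vfov': 45.54213223105994, 'cx': 279.6906715113357, 'cy': 210.04454620520403, 'extrinsics': array([[ 0.01359774,  0.99242691, -0.12208164,  0.43327986],
       [-0.99989826,  0.01402206,  0.00261717, -0.01554145],
       [ 0.00430919,  0.12203363,  0.99251661,  1.15474113],
       [ 0.        ,  0.        ,  0.        ,  1.        ]])}
{'time': 0.1, 'joint_positions': array([-1.21210181e+00,  8.79237769e-02,  1.37208566e+00, -1.88108094e-05,
        1.68357391e+00, -1.03097357e-01]), 'qvel': array([ 0.00081003, -0.00222414, -0.00439699,  0.0009268 , -0.00202512,
       -0.00014682]), 'joint_torque': array([ 2.26292657e-03, -3.41253448e+01, -3.03301048e+01,  7.20017706e-02,
        3.03814409e-02, -8.71192492e-05]), 'tool_pos': array([ 0.24487611, -0.49194329,  0.20440674]), 'ee_rot': array([-3.13961062e+00, -1.86274550e-04,  4.61789592e-01]), 'wrist_force': array([-0.11780864, -0.08725067, -0.37062264]), 'wrist_torque': array([ 0.04973862,  0.01245367, -0.00437907]), 'finger_force': 0.0, 'width': 0.09352066169703739}
```

View pics/top0.png

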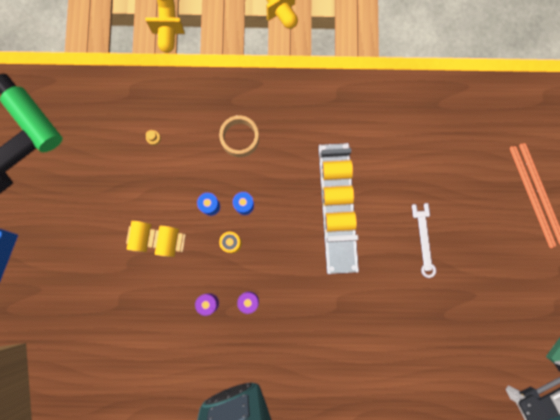

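View pics/scene0.png

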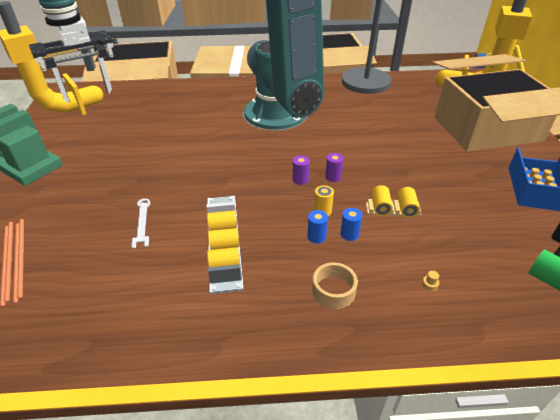

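Top view: the rack runs from (334,145) at the dark cheek to (342,272), with the sliding stop at (342,238) and base stubs at (338,170), (339,195) and (341,221). The lying stubs are at (138,237) and (166,241), and the upright yellow stub is at (230,242).
Candidates for "standing":
- Yellow (230,242).
- Blue (207,203) and (243,202).
- Purple (205,304) and (248,303).

The brass fitting is at (152,137) and the tape at (239,134). I choose yellow (230,242), which lies between rack and rest, and check it in a crop.

```bash
cat > h.py <<'E'
from bench import robot
import cv2,numpy as np
def cam(n):
    i=robot.camera_info(n);return i,210/np.tan(np.radians(i['vfov']/2)),np.array(i['extrinsics'])
def ray(n,p,z):
    i,f,E=cam(n);d=E[:3,:3]@np.array([(p[0]-i['cx'])/f,-(p[1]-i['cy'])/f,-1]);o=E[:3,3]
    return o+d*(z-o[2])/d[2]
def proj(n,P):
    i,f,E=cam(n);q=E[:3,:3].T@(np.asarray(P)-E[:3,3]);return i['cx']+f*q[0]/-q[2],i['cy']+f*q[1]/q[2]
def tri(p,q):
    A=[];b=[]
    for n,u in(("top",p),("scene",q)):
        o=cam(n)[2][:3,3];d=ray(n,u,0)-o;d/=np.linalg.norm(d);M=np.eye(3)-np.outer(d,d);A.append(M);b.append(M@o)
    x=np.linalg.lstsq(np.vstack(A),np.hstack(b),rcond=None)[0];return x
def blobs(im,lo,hi,roi,amin=60):
    h=cv2.cvtColor(im,cv2.COLOR_RGB2HSV);m=cv2.inRange(h,lo,hi);k=np.zeros_like(m);x0,y0,x1,y1=roi;k[y0:y1,x0:x1]=m[y0:y1,x0:x1]
    c,_=cv2.findContours(k,cv2.RETR_EXTERNAL,cv2.CHAIN_APPROX_NONE);out=[]
    for q in c:
        if cv2.contourArea(q)<amin:continue
        M=cv2.moments(q);out.append((np.array([M['m10'],M['m01']])/M['m00'],cv2.contourArea(q),cv2.minAreaRect(q)))
    return out
Y=((20,140,120),(32,255,255))
E
python3 - <<'E'
from h import *
np.set_printoptions(precision=4,suppress=True)
im=cv2.imread('pics/top0.png')[:,:,::-1];sc=cv2.imread('pics/scene0.png')[:,:,::-1]
for n,i,r in(("top",im,(100,100,380,300)),("scene",sc,(180,150,430,300))):
    for c,a,q in blobs(i,*Y,r,40):print(n,c,a,np.round(q[0],1),np.round(q[1],1),round(q[2],1),ray(n,c,.03),ray(n,c,.027))
c=[cv2.resize(im[y:y+110,x:x+120],None,fx=4,fy=4,interpolation=cv2.INTER_CUBIC) for x,y in((125,185),(285,140))]
c[1]=cv2.resize(im[138:282,290:390],(400,576)) [:440] if 0 else cv2.resize(im[138:282,300:376],(304,440)) if 0 else cv2.resize(im[138:281,310:366],None,fx=4,fy=4,interpolation=cv2.INTER_CUBIC)
h=572;o=np.zeros((h,480+224,3),np.uint8);o[:440,:480]=c[0];o[:572,480:]=c[1];cv2.imwrite('pics/crop1.png',o[:,:,::-1])
E
```

```text
top [229.7284 241.9045] 310.5 [230. 242.] [20. 20.] 90.0 [0.4979 0.0927 0.03  ] [0.4981 0.093  0.027 ]
top [165.7313 240.9685] 497.5 [165.7 240.9] [19.4 29.3] 8.5 [0.498  0.2365 0.03  ] [0.4982 0.2371 0.027 ]
top [137.6663 235.9663] 504.0 [137.8 236. ] [19.6 29.3] 10.0 [0.5084 0.2999 0.03  ] [0.5086 0.3008 0.027 ]
top [340.9383 220.9054] 426.5 [341.  220.9] [16.6 28.5] 86.8 [ 0.5488 -0.1573  0.03  ] [ 0.5492 -0.1577  0.027 ]
top [338.3004 194.8153] 420.5 [338.1 194.9] [16.5 28.5] 86.8 [ 0.6084 -0.1513  0.03  ] [ 0.6089 -0.1517  0.027 ]
top [337.467  169.2946] 421.5 [337.4 169.3] [16.6 28. ] 86.6 [ 0.6675 -0.1495  0.03  ] [ 0.6681 -0.1498  0.027 ]
top [150.0935 134.7398] 41.0 [149.8 134.8] [6.4 9.9] 45.0 [0.7423 0.2826 0.03  ] [0.7431 0.2834 0.027 ]
scene [222.5903 238.778 ] 1479.0 [222.8 238.4] [54.8 30.5] 88.7 [ 0.6084 -0.1524  0.03  ] [ 0.6055 -0.1528  0.027 ]
scene [407.2732 197.8755] 318.5 [407.8 201.8] [30.  19.1] 73.3 [0.4986 0.2995 0.03  ] [0.4952 0.3011 0.027 ]
scene [380.9534 196.2621] 304.0 [381.8 200. ] [29.  18.4] 82.9 [0.4879 0.2363 0.03  ] [0.4845 0.2376 0.027 ]
scene [323.8682 198.3504] 389.5 [324. 200.] [28. 18.] 90.0 [0.4859 0.0939 0.03  ] [0.4824 0.0946 0.027 ]
```

View pics/crop1.png

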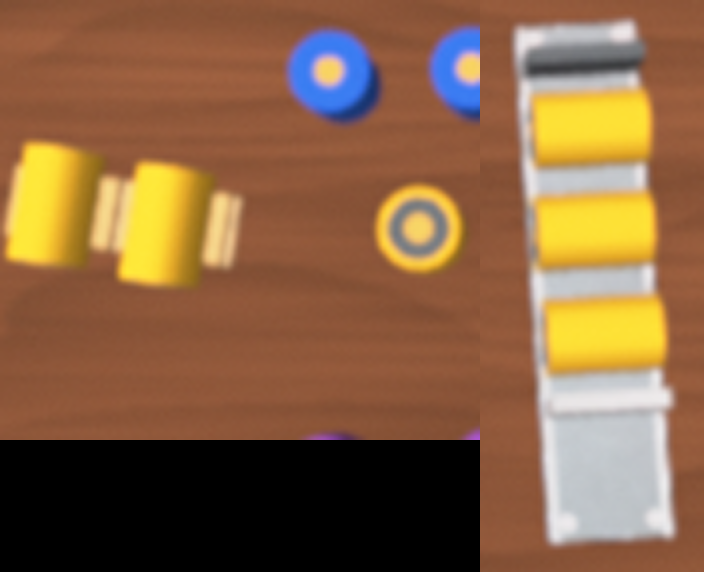

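The crop confirms the yellow upright stub at (230,242), with a grey/yellow cap and clear of the blue ones. The rack corners are visible, and the stop is the white bar at crop (610,400).

```bash
python3 - <<'E'
from h import *
np.set_printoptions(precision=4,suppress=True)
C=[ray("top",(310+(u-480)/4,138+v/4),.008)[:2] for u,v in((516,28),(633,22),(673,535),(551,543))]
a,b,c,d=C;print(C,"len",np.linalg.norm(a-d),np.linalg.norm(b-c),"wid",np.linalg.norm(a-b),np.linalg.norm(c-d))
for p,q in((d,a),(c,b)):print("yaxis deg",np.degrees(np.arctan2(*(q-p)[::-1])))
for p,q in((a,b),(d,c)):print("x deg+90",np.degrees(np.arctan2(*(q-p)[::-1]))+90)
e=(a+b+c+d)/4;t=np.radians(3.4);y=np.array([np.cos(t),np.sin(t)]);x=np.array([y[1],-y[0]]);o=e+.045*y;print("origin",o)
for n in((340.94,220.9),(338.3,194.8),(337.47,169.3)):
    r=ray("top",n,.030)[:2]-o;print("base",r@x,r@y)
for u,v in((550,402),(671,396),(550,412),(671,405)):
    for z in(.049,):
        r=ray("top",(310+(u-480)/4,138+v/4),z)[:2]-o;print("stop",r@x,r@y)
for v in (48,62,73):
    r=ray("top",(310+(585-480)/4,138+v/4),.049)[:2]-o;print("cheek",r@y)
print("standing",ray("top",(229.9,241.9),.064),"back target", o-.145*y)
E
```

```text
[array([ 0.7295, -0.1088]), array([ 0.7341, -0.1775]), array([ 0.4353, -0.1993]), array([ 0.4299, -0.1299])] len 0.3003479454807251 0.29956131873787284 wid 0.06887513326552783 0.06966253688059759
yaxis deg 4.0305916143947425
yaxis deg 4.180825152739883
x deg+90 3.845546702176577
x deg+90 4.495472457798385
origin [ 0.6271 -0.1512]
base 0.0014390983140086927 -0.07848443243154253
base -0.0009445018035484293 -0.018653114719118194
base 0.0006995545630613115 0.040369636454654356
stop -0.03315994399582327 -0.11800311134344157
stop 0.03395581170965811 -0.117730468536027
stop -0.033477295458895606 -0.12352488479999145
stop 0.0336331245289979 -0.12270363427971287
cheek 0.08102257148233778
cheek 0.07294912147518655
cheek 0.06661557587964005
standing [0.496  0.0891 0.064 ] back target [ 0.4824 -0.1598]
```

Request:
arm_command:
  targets:
    - [0.425,0.658,-0.15,-0.186]
    - [0.425,0.658,-0.15,-0.186]
    - [0.425,0.658,-0.15,-0.186]
    - [0.425,0.658,-0.15,-0.186]
    - [0.425,0.658,-0.15,-0.186]
    - [0.425,0.658,-0.15,-0.186]
    - [0.425,0.658,-0.15,-0.186]
    - [0.425,0.658,-0.15,-0.186]
  claw: 1

```text
time: 0.77
tool_pos: [0.42, -0.2202, 0.1432]
ee_rot: [-3.141, 0.0, 0.072]
wrist_force: [0.3, -0.4, 0.0]
width: 0.0443
finger_force: 0.0
```

Request:
arm_command:
  targets:
    - [0.07,0.108,-0.1,0]
    - [0.07,0.108,-0.1,0]
    - [0.07,0.108,-0.236,0]
    - [0.07,0.108,-0.236,0]
    - [0.07,0.108,-0.236,0]
    - [0.07,0.108,-0.236,0]

```text
time: 1.27
tool_pos: [0.4532, -0.1674, 0.0244]
ee_rot: [-3.139, 0.004, 0.073]
wrist_force: [0.3, 0.2, 1.1]
width: 0.0041
finger_force: 0.0
```

Request:
arm_command:
  targets:
    - [0.03,0.01,0,0]
    - [0.055,0.012,0,0]
    - [0.075,0.013,0,0]
    - [0.09,0.014,0,0]
    - [0.105,0.016,0,0]
    - [0.12,0.017,0,0]
    - [0.135,0.018,0,0]
    - [0.15,0.019,0,0]

```text
time: 1.93
tool_pos: [0.5286, -0.1599, 0.0272]
ee_rot: [3.14, 0.003, 0.071]
wrist_force: [-6.4, -1.7, 5.0]
width: 0.0006
finger_force: 3.0
```

Request:
arm_command:
  targets:
    - [0.006,0.0004,0,0]
    - [0.012,0.0008,0,0]
    - [0.018,0.0012,0,0]
    - [0.02,0.0014,0,0]

```text
time: 2.27
tool_pos: [0.5398, -0.1586, 0.0263]
ee_rot: [3.141, -0.0, 0.072]
wrist_force: [-3.5, -1.2, 3.3]
width: 0.0001
finger_force: 2.0
```

Request:
arm_command:
  targets:
    - [0.005,0.0004,0,0]
    - [0.01,0.0007,0,0]
    - [0.012,0.0009,0,0]

```text
time: 2.52
tool_pos: [0.5455, -0.1579, 0.0261]
ee_rot: [3.141, 0.0, 0.072]
wrist_force: [-4.8, -2.0, 2.8]
width: 0.0006
finger_force: 2.1
```

Request:
arm_command:
  targets:
    - [0.003,0.0002,0,0]
    - [0.006,0.0004,0,0]

```text
time: 2.68
tool_pos: [0.5483, -0.1576, 0.026]
ee_rot: [3.141, 0.001, 0.072]
wrist_force: [-6.0, -2.4, 3.6]
width: 0.0006
finger_force: 2.8
```

Request:
arm_command:
  targets:
    - [0.003,0.0002,0,0]
    - [0.006,0.0004,0,0]

```text
time: 2.85
tool_pos: [0.5512, -0.1574, 0.026]
ee_rot: [3.141, 0.001, 0.072]
wrist_force: [-4.4, -1.4, 3.6]
width: 0.0008
finger_force: 2.7
```

Request:
arm_command:
  targets:
    - [0.003,0.0002,0,0]
    - [0.006,0.0004,0,0]

```text
time: 3.02
tool_pos: [0.552, -0.1574, 0.026]
ee_rot: [3.142, 0.007, 0.072]
wrist_force: [-14.1, -2.2, 8.9]
width: 0.0007
finger_force: 7.0
```

Request:
arm_command:
  targets:
    - [0.002,0.0002,0,0]
    - [0.002,0.0002,0,0]
    - [0.002,0.0002,0,0]

```text
time: 3.27
tool_pos: [0.5519, -0.1574, 0.026]
ee_rot: [-3.142, 0.008, 0.072]
wrist_force: [-13.3, -2.2, 8.7]
width: 0.0004
finger_force: 6.8
```

```bash
python3 - <<'E'
from h import *
np.set_printoptions(precision=4,suppress=True)
im=robot.snapshot("scene");cv2.imwrite('pics/s1.png',im[:,:,::-1]);cv2.imwrite('pics/s1c.png',cv2.resize(im[180:310,170:300],None,fx=4,fy=4,interpolation=cv2.INTER_CUBIC)[:,:,::-1])
E
```

```text
(no output)
```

View pics/s1c.png

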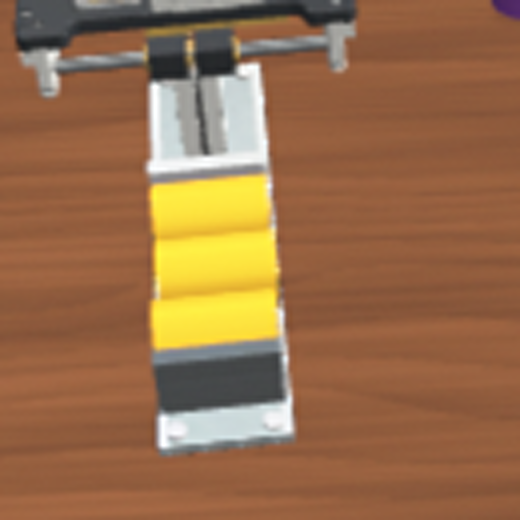

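The crop shows the three stubs touching between stop (210,165) and cheek (220,350), with no gaps. One more nudge will confirm the stop is solid.

Request:
arm_command:
  targets:
    - [0.004,0.0003,0,0]
    - [0.004,0.0003,0,0]
    - [0.004,0.0003,0,0]

```text
time: 3.57
tool_pos: [0.552, -0.1574, 0.026]
ee_rot: [-3.141, 0.013, 0.072]
wrist_force: [-18.1, -2.9, 11.3]
width: 0.0004
finger_force: 9.3
```

Solid at 18 N. TCP rack y of −75 mm puts the cheek at about 75 mm, inside the 66–80 mm range. Next I topple the standing stub towards −y with the closed fingers.

Request:
arm_command:
  targets:
    - [-0.05,0,0,0]
    - [-0.08,0,0.07,0]
    - [-0.1,0,0.15,0]
    - [-0.12,0.07,0.2,-0.034]
    - [-0.12,0.15,0.2,-0.034]
    - [-0.12,0.22,0.2,-0.034]
    - [-0.12,0.3,0.2,-0.034]
    - [-0.12,0.38,0.2,-0.034]

```text
time: 4.23
tool_pos: [0.4987, 0.0359, 0.1266]
ee_rot: [-3.139, -0.004, 0.001]
wrist_force: [0.1, 0.2, 0.1]
width: 0.0006
finger_force: 0.0
```

Request:
arm_command:
  targets:
    - [0,0.08,0,0]
    - [0,0.16,0,0]
    - [0,0.212,0,0]
    - [0,0.212,0,0]
    - [0,0.212,0,0]

```text
time: 4.65
tool_pos: [0.498, 0.1413, 0.1258]
ee_rot: [-3.14, -0.001, 0.005]
wrist_force: [-0.4, -0.2, 0.4]
width: 0.0004
finger_force: 0.0
```

```bash
python3 - <<'E'
from h import *
np.set_printoptions(precision=4,suppress=True)
im=robot.snapshot("top");o=robot.get_obs();print(o['tool_pos'],o['ee_rot'],o['time'])
for c,a,q in blobs(im,*Y,(100,100,380,300),40):print(c,a,np.round(q[1],1),round(q[2],1),ray("top",c,.03)[:2])
E
```

```text
[0.498  0.14   0.1258] [-3.141  -0.001   0.0026] 4.7
[337.8342 181.8741] 1457.5 [54.5 29.6] 85.9 [ 0.6383 -0.1503]
[150.2121 134.5985] 44.0 [11.  8.] 90.0 [0.7426 0.2823]
```

Request:
arm_command:
  targets:
    - [-0.004,0,-0.07,0]
    - [-0.004,0,-0.14,0]
    - [-0.004,0,-0.14,0]
    - [-0.004,-0.01,-0.14,0]
    - [-0.004,-0.02,-0.14,0]

```text
time: 5.12
tool_pos: [0.4969, 0.1283, 0.0574]
ee_rot: [-3.141, -0.002, -0.0]
wrist_force: [0.0, 0.4, 0.6]
width: 0.0005
finger_force: 0.0
```

Request:
arm_command:
  targets:
    - [0,-0.008,0,0]
    - [0,-0.016,0,0]
    - [0,-0.024,0,0]
    - [0,-0.032,0,0]
    - [0,-0.04,0,0]

```text
time: 5.53
tool_pos: [0.497, 0.1098, 0.0578]
ee_rot: [-3.14, -0.004, 0.001]
wrist_force: [-0.3, 3.4, 4.7]
width: 0.0003
finger_force: 3.1
```

Request:
arm_command:
  targets:
    - [0,-0.008,0,0]
    - [0,-0.016,0,0]
    - [0,-0.022,0,0]
    - [0,-0.028,0,0]

```text
time: 5.87
tool_pos: [0.4969, 0.0961, 0.0577]
ee_rot: [-3.139, -0.004, 0.001]
wrist_force: [-0.3, 3.9, 6.7]
width: 0.0006
finger_force: 3.5
```

```bash
python3 - <<'E'
from h import *
im=robot.snapshot("scene");cv2.imwrite('pics/s2c.png',cv2.resize(im[120:260,260:440],None,fx=3,fy=3)[:,:,::-1])
E
```

```text
(no output)
```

View pics/s2c.png

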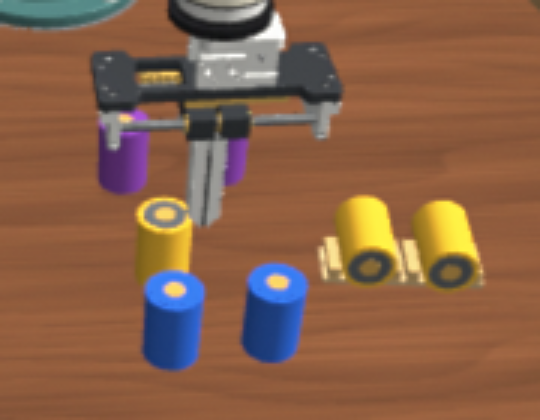

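The stub slid rather than tipped: its top ellipse is at crop (165,213), still upright next to the finger. I'll grip it, stand it against the 8 mm edge of the rack plate behind the stop, and tip it there so the edge blocks its foot. It then lands with its axis along rack x.

```bash
python3 - <<'E'
from h import *
np.set_printoptions(precision=4,suppress=True)
print(ray("scene",(315,191),.064))
t=np.radians(4.1);y=np.array([np.cos(t),np.sin(t)]);x=np.array([y[1],-y[0]]);o=np.array([.6271,-.1507])
print("stand at",o-.125*y-.062*x,"edge",o-.125*y-.035*x)
E
```

```text
[0.4968 0.0686 0.064 ]
stand at [ 0.498  -0.0978] edge [ 0.4999 -0.1247]
```

Request:
arm_command:
  targets:
    - [0,0.02,0.07,0]
    - [0,0,0.14,0]
    - [0,-0.07,0.14,0]
    - [0,-0.07,0.14,0]
    - [0,-0.07,0.14,0]
    - [0,-0.07,0.14,0]
    - [0,-0.07,0.14,0]
  claw: 0

```text
time: 6.5
tool_pos: [0.4947, 0.0606, 0.1247]
ee_rot: [3.142, 0.003, 0.001]
wrist_force: [-0.3, -0.1, -0.5]
width: 0.0433
finger_force: 0.0
```

Request:
arm_command:
  targets:
    - [0.004,0.006,0,0]
    - [0.004,0.006,0,0]
    - [0.004,0.006,0,0]
    - [0.004,0.006,0,0]
    - [0.004,0.006,0,0]
    - [0.004,0.006,0,0]

```text
time: 7.0
tool_pos: [0.4976, 0.0634, 0.1259]
ee_rot: [3.141, 0.0, 0.001]
wrist_force: [-0.6, -0.4, 0.2]
width: 0.0835
finger_force: 0.0
```

Request:
arm_command:
  targets:
    - [0,0,-0.08,0]
    - [0,0,-0.16,0]
    - [0,0,-0.18,0]
    - [0,0,-0.18,0]

```text
time: 7.33
tool_pos: [0.4941, 0.0632, 0.0321]
ee_rot: [3.141, 0.009, 0.001]
wrist_force: [-0.0, 0.4, -0.4]
width: 0.0939
finger_force: 0.0
```

Request:
arm_command:
  targets:
    - [0,0,0,0]
    - [0,0,0,0]
    - [0,0,0,0]
    - [0,0,0,0]
    - [0,0,0,0]
    - [0,0,0,0]
    - [0,0,0,0]
  claw: 1

```text
time: 7.92
tool_pos: [0.4979, 0.0633, 0.0365]
ee_rot: [3.142, -0.001, 0.001]
wrist_force: [-0.7, 0.3, -0.4]
width: 0.0508
finger_force: 0.0
```

Request:
arm_command:
  targets:
    - [0,0,0,0]
    - [0,0,0,0]
    - [0,0,0,0]
    - [0,0,0.02,0]
    - [0,0,0.04,0]
    - [0,0,0.04,0]

```text
time: 8.42
tool_pos: [0.4993, 0.0631, 0.0585]
ee_rot: [3.141, -0.004, 0.001]
wrist_force: [0.3, 0.7, -1.1]
width: 0.0438
finger_force: 30.0
```

Request:
arm_command:
  targets:
    - [0,-0.08,0,0.034]
    - [0,-0.16,0,0.034]
    - [0,-0.24,0,0.034]
    - [0,-0.3,0,0.034]
    - [0,-0.322,0,0.034]
    - [0,-0.322,0,0.034]
    - [0,-0.322,-0.03,0.034]
    - [0,-0.322,-0.036,0.034]

```text
time: 9.08
tool_pos: [0.4965, -0.0963, 0.0364]
ee_rot: [-3.14, 0.003, 0.073]
wrist_force: [-0.1, 0.9, -1.4]
width: 0.0437
finger_force: 30.0
```

Request:
arm_command:
  targets:
    - [0,0,-0.004,0]
    - [0,0,-0.004,0]

```text
time: 9.25
tool_pos: [0.4974, -0.0963, 0.0362]
ee_rot: [-3.141, 0.001, 0.074]
wrist_force: [0.5, -0.0, -0.8]
width: 0.0435
finger_force: 30.0
```

Request:
arm_command:
  targets:
    - [0,0,0,0]
    - [0,0,0,0]
    - [0,0,0,0]
    - [0,0,0,0]
    - [0,0,0,0]
    - [0,0,0.08,0]
    - [0,0,0.16,0]
    - [0,0,0.16,0]
  claw: 0

```text
time: 9.92
tool_pos: [0.5025, -0.0992, 0.1247]
ee_rot: [3.136, -0.015, 0.072]
wrist_force: [1.8, -0.1, 1.1]
width: 0.0926
finger_force: 0.0
```

Request:
arm_command:
  targets:
    - [0,0.08,0,0]
    - [0,0.11,0,0]
    - [0,0.11,0,0]
    - [0,0.11,0,0]
    - [0,0.11,0,0]
    - [0,0.11,0,0]
    - [0,0.11,0,0]
    - [0,0.11,0,0]
  claw: 1

```text
time: 10.58
tool_pos: [0.4976, -0.0435, 0.1158]
ee_rot: [3.141, 0.0, 0.071]
wrist_force: [-0.0, 0.3, 0.8]
width: 0.0442
finger_force: 0.0
```

```bash
python3 - <<'E'
from h import *
np.set_printoptions(precision=4,suppress=True)
im=robot.snapshot("top");o=robot.get_obs();print(o['tool_pos'],o['ee_rot'],o['time'],o['width'])
for c,a,q in blobs(im,*Y,(100,100,380,300),40):print(c,a,np.round(q[1],1),round(q[2],1),ray("top",c,.03)[:2],ray("top",c,.064)[:2])
E
```

```text
[ 0.4976 -0.0433  0.1158] [3.1415 0.0003 0.0713] 10.6333 0.04015182563942267
[165.7275 240.9392] 499.0 [19.2 29.4] 10.0 [0.4981 0.2365] [0.4961 0.2289]
[137.6336 235.9917] 504.5 [19.6 29.3] 9.5 [0.5083 0.3   ] [0.5061 0.2905]
[338.1134 179.9034] 1351.0 [54.5 29.3] 86.0 [ 0.6428 -0.1509] [ 0.6365 -0.1469]
[150.0935 134.7398] 41.0 [ 6.7 10.7] 26.6 [0.7423 0.2826] [0.733  0.2736]
```

Request:
arm_command:
  targets:
    - [0,0,0,0]
    - [0,0,0,0]
    - [0,0,0,0]
    - [0,0,0,0]
    - [0,0,0,0]
    - [0,0,-0.06,0]
    - [0,0,-0.114,0]
    - [0,0,-0.114,0]

```text
time: 11.3
tool_pos: [0.4934, -0.0419, 0.0535]
ee_rot: [-3.139, 0.01, 0.072]
wrist_force: [-0.7, 0.5, -0.7]
width: 0.0006
finger_force: 0.0
```

Request:
arm_command:
  targets:
    - [0.001,-0.015,0,0]
    - [0.002,-0.03,0,0]
    - [0.003,-0.042,0,0]
    - [0.004,-0.052,0,0]
    - [0.004,-0.062,0,0]

```text
time: 11.72
tool_pos: [0.501, -0.0743, 0.0609]
ee_rot: [-3.141, -0.004, 0.072]
wrist_force: [0.0, 2.1, 2.2]
width: 0.0004
finger_force: 1.6
```

Request:
arm_command:
  targets:
    - [0.001,-0.008,-0.004,0]
    - [0.002,-0.018,-0.008,0]
    - [0.002,-0.028,-0.008,0]
    - [0.003,-0.036,-0.008,0]

```text
time: 12.05
tool_pos: [0.5077, -0.0857, 0.064]
ee_rot: [-3.13, -0.018, 0.073]
wrist_force: [-0.4, 20.8, 35.3]
width: 0.0003
finger_force: 20.1
```

Request:
arm_command:
  targets:
    - [0.001,-0.008,0,0]
    - [0.002,-0.016,0,0]
    - [0.002,-0.024,0,0]
    - [0.002,-0.03,0,0]

```text
time: 12.38
tool_pos: [0.5151, -0.1057, 0.0707]
ee_rot: [3.139, -0.033, 0.074]
wrist_force: [3.2, 9.3, 43.2]
width: 0.0006
finger_force: 18.8
```

```bash
python3 - <<'E'
from h import *
im=robot.snapshot("scene");cv2.imwrite('pics/s3c.png',cv2.resize(im[140:300,170:350],None,fx=3,fy=3)[:,:,::-1])
E
```

```text
(no output)
```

View pics/s3c.png

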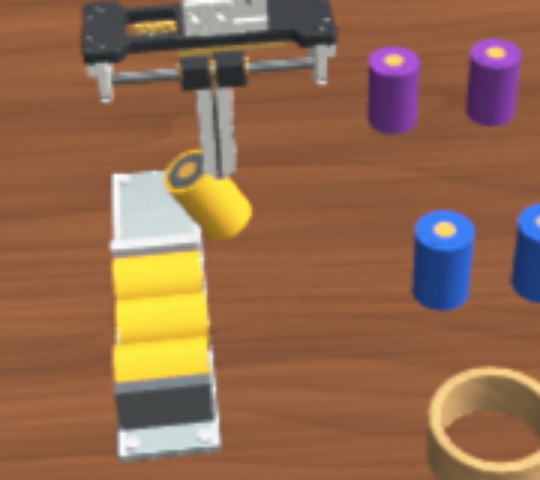

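The stub is now tilted about 40° against the plate edge (crop (210,195)). The vertical force is high, so I'll raise the fingers while going on.

Request:
arm_command:
  targets:
    - [0,0,0.02,0]
    - [0,-0.01,0.03,0]
    - [0,-0.025,0.03,0]
    - [0,-0.04,0.03,0]

```text
time: 12.77
tool_pos: [0.5014, -0.1276, 0.069]
ee_rot: [3.141, 0.002, 0.072]
wrist_force: [0.1, -0.3, -0.2]
width: 0.0003
finger_force: 0.0
```

Contact is lost, so it has probably fallen over. I'll lift, move aside and look.

Request:
arm_command:
  targets:
    - [0,0.03,0.08,0]
    - [0,0.1,0.12,0]
    - [0,0.18,0.12,0]
    - [0,0.26,0.12,0]
    - [0,0.34,0.12,0]
    - [0,0.42,0.12,0]
    - [0,0.48,0.12,0]
  claw: 0

```text
time: 13.35
tool_pos: [0.5009, 0.1148, 0.1276]
ee_rot: [-3.141, 0.004, 0.073]
wrist_force: [0.6, -0.2, -0.3]
width: 0.0439
finger_force: 0.0
```

```bash
python3 - <<'E'
from h import *
np.set_printoptions(precision=4,suppress=True)
im=robot.snapshot("top");s=robot.snapshot("scene");o=robot.get_obs();print(o['tool_pos'],o['ee_rot'],o['time'],o['width'])
for c,a,q in blobs(im,*Y,(100,100,390,300),40):print(c,a,np.round(q[1],1),round(q[2],1),ray("top",c,.03)[:2])
for c,a,q in blobs(s,*Y,(180,150,430,300),40):print("s",c,a,np.round(q[0],1),np.round(q[1],1),round(q[2],1),ray("scene",c,.03)[:2])
a=cv2.resize(im[138:288,290:390],None,fx=3,fy=3);b=cv2.resize(s[150:300,180:310],None,fx=3,fy=3);cv2.imwrite('pics/c4.png',np.hstack([a,b])[:,:,::-1])
E
```

```text
[0.5008 0.1161 0.1275] [-3.1407  0.0043  0.0772] 13.45 0.05182251040815473
[330.7238 245.1411] 449.0 [17. 28.] 90.0 [ 0.4938 -0.1342]
[129.8048 240.6491] 76.0 [ 5. 22.] 0.0 [0.4976 0.3171]
[337.8702 181.8445] 1458.5 [54.6 29.6] 86.0 [ 0.6383 -0.1504]
[150.0935 134.7398] 41.0 [11.  7.] 90.0 [0.7423 0.2826]
s [222.9695 245.3118] 1153.0 [223.5 245. ] [42. 31.] 90.0 [ 0.6286 -0.151 ]
s [231.2324 204.5104] 416.0 [231.  204.5] [17. 26.] 90.0 [ 0.493  -0.1348]
s [407.2345 197.7681] 315.5 [408.3 201.3] [29.4 19.2] 78.7 [0.4982 0.2996]
s [380.9369 196.1944] 301.0 [381.8 200. ] [29.1 18.2] 81.9 [0.4877 0.2363]
```

View pics/c4.png

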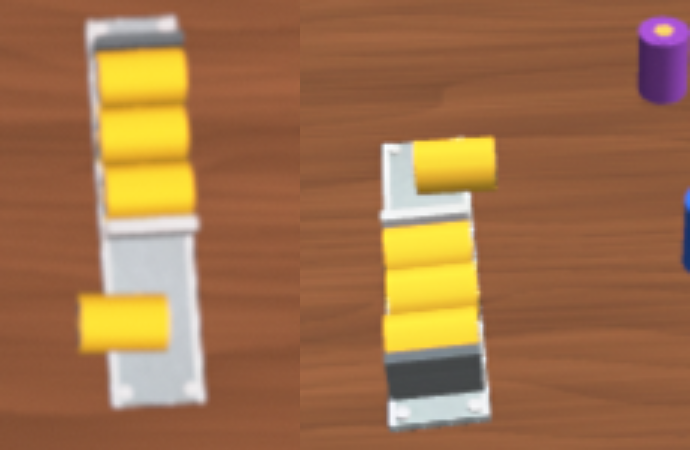

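The stub now lies across the free plate at (0.494,−0.134), with its axis along world y, so I pick it first. Groove targets are (0.658,−0.1485) and (0.614,−0.1516) at z 0.068, and (0.636,−0.150) at z 0.106 for the top.

Request:
arm_command:
  targets:
    - [-0.014,-0.08,0,-0.034]
    - [-0.014,-0.16,0,-0.034]
    - [-0.014,-0.24,0,-0.034]
    - [-0.014,-0.32,0,-0.034]
    - [-0.014,-0.4,0,-0.034]
    - [-0.014,-0.48,0,-0.034]
    - [-0.014,-0.5,0,-0.034]
    - [-0.014,-0.5,0,-0.034]
  claw: 0

```text
time: 14.12
tool_pos: [0.4936, -0.1408, 0.1281]
ee_rot: [-3.142, 0.004, -0.006]
wrist_force: [0.0, -0.1, 0.0]
width: 0.0942
finger_force: 0.0
```

Request:
arm_command:
  targets:
    - [0,0,-0.08,0]
    - [0,0,-0.16,0]
    - [0,0,-0.2,0]
    - [0,0,-0.216,0]
    - [0,0,-0.216,0]

```text
time: 14.53
tool_pos: [0.4927, -0.1351, 0.0188]
ee_rot: [-3.139, 0.006, 0.002]
wrist_force: [-0.1, 0.9, 0.2]
width: 0.0938
finger_force: 0.0
```

Request:
arm_command:
  targets:
    - [0,0,0,0]
    - [0,0,0,0]
    - [0,0,0,0]
    - [0,0,0,0]
    - [0,0,0,0]
    - [0,0,0,0]
    - [0,0,0,0]
    - [0,0,0,0]
  claw: 1

```text
time: 15.2
tool_pos: [0.4961, -0.1369, 0.0233]
ee_rot: [3.141, -0.002, 0.001]
wrist_force: [-0.7, 1.6, 5.4]
width: 0.0638
finger_force: 29.9
```

Request:
arm_command:
  targets:
    - [0,0,0.07,0]
    - [0,0,0.14,0]
    - [0.08,-0.006,0.14,0.034]
    - [0.16,-0.012,0.14,0.034]
    - [0.24,-0.017,0.14,0.034]
    - [0.31,-0.023,0.14,0.034]
    - [0.324,-0.023,0.14,0.034]
    - [0.324,-0.023,0.14,0.034]

```text
time: 15.87
tool_pos: [0.6578, -0.1481, 0.0891]
ee_rot: [-3.141, 0.003, 0.073]
wrist_force: [-0.6, 0.5, -1.4]
width: 0.0637
finger_force: 29.9
```

Request:
arm_command:
  targets:
    - [0,0,0,0]
    - [0,0,-0.02,0]
    - [0,0,-0.04,0]
    - [0,0,-0.054,0]
    - [0,0,-0.06,0]
    - [0,0,-0.06,0]

```text
time: 16.37
tool_pos: [0.6569, -0.1483, 0.063]
ee_rot: [3.141, -0.002, 0.072]
wrist_force: [-0.6, 0.8, 3.3]
width: 0.0638
finger_force: 30.0
```

Request:
arm_command:
  targets:
    - [0,0,-0.003,0]
    - [0,0,-0.004,0]
    - [0,0,-0.004,0]

```text
time: 16.62
tool_pos: [0.658, -0.1483, 0.0625]
ee_rot: [3.14, -0.004, 0.072]
wrist_force: [-0.0, 0.2, 6.9]
width: 0.0642
finger_force: 30.0
```

Request:
arm_command:
  targets:
    - [0,0,0,0]
    - [0,0,0,0]
    - [0,0,0,0]
    - [0,0,0,0]
    - [0,0,0,0]
    - [0,0,0.04,0]
    - [0,0,0.12,0]
    - [0,0,0.16,0]
  claw: 0

```text
time: 17.28
tool_pos: [0.6578, -0.1485, 0.1428]
ee_rot: [3.14, -0.002, 0.072]
wrist_force: [0.2, -0.5, 1.3]
width: 0.0944
finger_force: 0.0
```

Request:
arm_command:
  targets:
    - [-0.03,0.07,0,0.058]
    - [-0.06,0.145,0,0.116]
    - [-0.09,0.22,0,0.174]
    - [-0.12,0.295,0,0.232]
    - [-0.15,0.37,0,0.29]
    - [-0.18,0.445,0,0.348]
    - [-0.21,0.52,0,0.406]
    - [-0.24,0.595,0,0.464]

```text
time: 17.95
tool_pos: [0.536, 0.1508, 0.1398]
ee_rot: [3.142, 0.0, 1.05]
wrist_force: [0.5, 0.1, -0.0]
width: 0.0939
finger_force: 0.0
```

Request:
arm_command:
  targets:
    - [-0.03,0.07,0,0.058]
    - [-0.06,0.14,-0.03,0.116]
    - [-0.08,0.175,-0.06,0.174]
    - [-0.08,0.175,-0.06,0.174]
    - [-0.08,0.175,-0.06,0.174]

```text
time: 18.37
tool_pos: [0.4959, 0.2371, 0.1087]
ee_rot: [-3.14, 0.002, 1.409]
wrist_force: [0.1, 0.3, -0.0]
width: 0.0936
finger_force: 0.0
```

Request:
arm_command:
  targets:
    - [0.004,0,-0.08,0]
    - [0.004,0,-0.14,0]
    - [0.004,0,-0.17,0]
    - [0.004,0,-0.178,0]
    - [0.004,0,-0.178,0]

```text
time: 18.78
tool_pos: [0.4994, 0.2352, 0.0202]
ee_rot: [-3.14, 0.001, 1.405]
wrist_force: [0.4, 0.0, 0.0]
width: 0.0939
finger_force: 0.0
```

Request:
arm_command:
  targets:
    - [0,0,0,0]
    - [0,0,0,0]
    - [0,0,0,0]
    - [0,0,0,0]
    - [0,0,0,0]
    - [0,0,0,0]
    - [0,0,0,0]
  claw: 1

```text
time: 19.37
tool_pos: [0.4997, 0.237, 0.022]
ee_rot: [3.14, -0.001, 1.409]
wrist_force: [0.7, 0.3, 4.1]
width: 0.0645
finger_force: 29.9
```

Request:
arm_command:
  targets:
    - [0,0,0.08,0]
    - [0,0,0.16,0]
    - [0.02,-0.07,0.2,-0.058]
    - [0.04,-0.145,0.2,-0.116]
    - [0.06,-0.22,0.2,-0.174]
    - [0.08,-0.295,0.2,-0.232]
    - [0.1,-0.37,0.2,-0.29]
    - [0.12,-0.445,0.2,-0.348]

```text
time: 20.03
tool_pos: [0.5587, 0.0126, 0.12]
ee_rot: [-3.141, 0.001, 0.674]
wrist_force: [0.8, -0.0, -3.0]
width: 0.0638
finger_force: 29.8
```

Request:
arm_command:
  targets:
    - [0.02,-0.07,0,-0.058]
    - [0.04,-0.14,0,-0.116]
    - [0.06,-0.21,0,-0.174]
    - [0.08,-0.28,0,-0.232]
    - [0.109,-0.332,0,-0.29]
    - [0.109,-0.332,0,-0.29]
    - [0.109,-0.332,0,-0.29]

```text
time: 20.62
tool_pos: [0.6131, -0.153, 0.1191]
ee_rot: [-3.14, 0.003, 0.071]
wrist_force: [0.1, 1.3, -1.6]
width: 0.0641
finger_force: 29.9
```

Request:
arm_command:
  targets:
    - [0,0.002,-0.04,0]
    - [0,0.002,-0.07,0]
    - [0,0.002,-0.09,0]
    - [0,0.002,-0.102,0]
    - [0,0.002,-0.106,0]
    - [0,0.002,-0.106,0]

```text
time: 21.12
tool_pos: [0.6134, -0.15, 0.0677]
ee_rot: [-3.141, 0.001, 0.073]
wrist_force: [0.6, 0.1, -1.9]
width: 0.064
finger_force: 29.9
```

Request:
arm_command:
  targets:
    - [0,0,-0.004,0]
    - [0,0,-0.006,0]
    - [0,0,-0.006,0]

```text
time: 21.37
tool_pos: [0.6142, -0.1508, 0.0659]
ee_rot: [3.141, -0.002, 0.072]
wrist_force: [0.4, 0.4, -2.0]
width: 0.064
finger_force: 29.8
```

Request:
arm_command:
  targets:
    - [0,0,-0.003,0]
    - [0,0,-0.005,0]
    - [0,0,-0.005,0]

```text
time: 21.62
tool_pos: [0.6154, -0.1509, 0.0651]
ee_rot: [3.14, -0.005, 0.072]
wrist_force: [1.1, 1.1, 4.8]
width: 0.0638
finger_force: 29.8
```

Request:
arm_command:
  targets:
    - [0,0,-0.001,0]
    - [0,0,-0.002,0]
    - [0,0,-0.002,0]

```text
time: 21.87
tool_pos: [0.6159, -0.151, 0.0649]
ee_rot: [3.14, -0.006, 0.072]
wrist_force: [0.6, 1.1, 7.3]
width: 0.0641
finger_force: 29.8
```

Request:
arm_command:
  targets:
    - [0,0,0,0]
    - [0,0,0,0]
    - [0,0,0,0]
    - [0,0,0,0]
    - [0,0,0,0]
    - [0,0,0.04,0]
    - [0,0,0.12,0]
    - [0,0,0.16,0]
  claw: 0

```text
time: 22.53
tool_pos: [0.6143, -0.151, 0.1443]
ee_rot: [3.14, -0.002, 0.072]
wrist_force: [0.5, -0.6, 0.8]
width: 0.0939
finger_force: 0.0
```

Request:
arm_command:
  targets:
    - [-0.02,0.075,0,0.058]
    - [-0.04,0.15,0,0.116]
    - [-0.06,0.225,0,0.174]
    - [-0.08,0.3,0,0.232]
    - [-0.1,0.375,0,0.29]
    - [-0.12,0.455,0,0.348]
    - [-0.14,0.53,0,0.406]
    - [-0.16,0.605,0,0.464]

```text
time: 23.2
tool_pos: [0.5327, 0.1534, 0.1413]
ee_rot: [3.142, 0.0, 1.05]
wrist_force: [-0.4, 0.4, -0.3]
width: 0.094
finger_force: 0.0
```

```bash
python3 - <<'E'
from h import *
np.set_printoptions(precision=4,suppress=True)
im=robot.snapshot("top");s=robot.snapshot("scene");o=robot.get_obs();print(o['tool_pos'],o['ee_rot'],o['time'],o['width'])
for c,a,q in blobs(im,*Y,(100,100,390,300),40):print(c,a,np.round(q[0],1),np.round(q[1],1),round(q[2],1),ray("top",c,.068)[:2])
a=cv2.resize(im[138:248,310:370],None,fx=4,fy=4,interpolation=2);b=cv2.resize(s[190:300,190:270],None,fx=4,fy=4,interpolation=2);cv2.imwrite('pics/c5.png',np.hstack([a,b])[:,:,::-1])
E
```

```text
[0.5317 0.1569 0.1413] [-3.1397 -0.0015  1.0531] 23.3 0.09384523305515026
[139.5301 234.8138] 205.0 [141. 238.] [24. 16.] 90.0 [0.5084 0.2854]
[339.2953 181.7345] 1506.5 [339.4 181.6] [54.7 30.9] 87.3 [ 0.6317 -0.149 ]
[150.2121 134.5985] 44.0 [151.  136.5] [11.  8.] 90.0 [0.7322 0.2723]
```

View pics/c5.png

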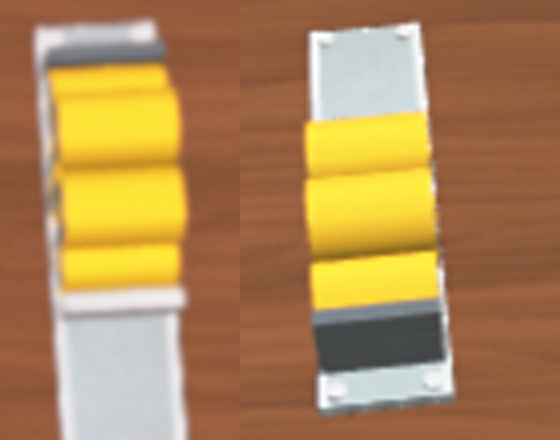

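The view shows two stubs seated in the grooves, with their seam at left-crop (120,168). That gives (0.6355,−0.151), which agrees with the plan. Next is the last lying stub.

Request:
arm_command:
  targets:
    - [-0.02,0.075,0,0.058]
    - [-0.04,0.15,-0.03,0.116]
    - [-0.048,0.225,-0.06,0.174]
    - [-0.048,0.29,-0.06,0.174]
    - [-0.048,0.29,-0.06,0.174]
    - [-0.048,0.29,-0.06,0.174]

```text
time: 23.8
tool_pos: [0.5094, 0.2973, 0.1106]
ee_rot: [-3.141, 0.001, 1.41]
wrist_force: [-0.9, -0.1, -0.0]
width: 0.0939
finger_force: 0.0
```

Request:
arm_command:
  targets:
    - [0,0.006,-0.08,0]
    - [0,0.006,-0.14,0]
    - [0,0.006,-0.17,0]
    - [0,0.006,-0.18,0]
    - [0,0.006,-0.18,0]

```text
time: 24.22
tool_pos: [0.5092, 0.2977, 0.0199]
ee_rot: [-3.139, 0.002, 1.406]
wrist_force: [-0.9, -0.6, 0.6]
width: 0.0943
finger_force: 0.0
```

Request:
arm_command:
  targets:
    - [0,0,0,0]
    - [0,0,0,0]
    - [0,0,0,0]
    - [0,0,0,0]
    - [0,0,0,0]
    - [0,0,0,0]
    - [0,0,0,0]
  claw: 1

```text
time: 24.8
tool_pos: [0.5102, 0.3001, 0.0226]
ee_rot: [3.14, -0.001, 1.409]
wrist_force: [-0.9, 0.3, 3.1]
width: 0.064
finger_force: 29.9
```

Request:
arm_command:
  targets:
    - [0,0,0.08,0]
    - [0,0,0.16,0]
    - [0.02,-0.07,0.24,-0.058]
    - [0.04,-0.145,0.27,-0.116]
    - [0.06,-0.22,0.27,-0.174]
    - [0.08,-0.295,0.27,-0.232]
    - [0.1,-0.37,0.27,-0.29]
    - [0.12,-0.445,0.27,-0.348]

```text
time: 25.47
tool_pos: [0.5695, 0.0754, 0.1561]
ee_rot: [3.142, 0.0, 0.674]
wrist_force: [1.5, 0.7, -2.3]
width: 0.0638
finger_force: 29.9
```

Request:
arm_command:
  targets:
    - [0.02,-0.075,0,-0.058]
    - [0.04,-0.15,0,-0.116]
    - [0.06,-0.225,0,-0.174]
    - [0.08,-0.3,0,-0.232]
    - [0.11,-0.37,0,-0.29]
    - [0.131,-0.44,0,-0.29]
    - [0.131,-0.457,0,-0.29]
    - [0.131,-0.457,0,-0.29]

```text
time: 26.13
tool_pos: [0.6346, -0.1542, 0.1546]
ee_rot: [-3.141, 0.003, 0.068]
wrist_force: [-0.2, 0.3, -1.9]
width: 0.0639
finger_force: 29.9
```

Request:
arm_command:
  targets:
    - [0,0,0,0]
    - [0,0,-0.03,0]
    - [0,0,-0.06,0]
    - [0,0,-0.08,0]
    - [0,0,-0.094,0]
    - [0,0,-0.094,0]
    - [0,0,-0.094,0]

```text
time: 26.72
tool_pos: [0.6349, -0.1502, 0.1092]
ee_rot: [-3.141, 0.001, 0.073]
wrist_force: [0.2, -0.4, -1.1]
width: 0.0641
finger_force: 29.9
```

Request:
arm_command:
  targets:
    - [0.002,0,-0.004,0]
    - [0.002,0,-0.008,0]
    - [0.002,0,-0.01,0]
    - [0.002,0,-0.01,0]

```text
time: 27.05
tool_pos: [0.6362, -0.1513, 0.1045]
ee_rot: [3.141, -0.0, 0.072]
wrist_force: [-0.4, -0.2, -1.3]
width: 0.0639
finger_force: 29.9
```

Request:
arm_command:
  targets:
    - [0,0,-0.001,0]
    - [0,0,-0.002,0]
    - [0,0,-0.002,0]

```text
time: 27.3
tool_pos: [0.6365, -0.1514, 0.1042]
ee_rot: [3.141, -0.001, 0.072]
wrist_force: [0.3, 0.1, 1.0]
width: 0.0638
finger_force: 29.9
```

Contact at centre height 0.1085. I'll lower it slightly, then release and lift.

Request:
arm_command:
  targets:
    - [0,0,-0.002,0]
    - [0,0,-0.002,0]

```text
time: 27.47
tool_pos: [0.637, -0.1514, 0.104]
ee_rot: [3.141, -0.003, 0.072]
wrist_force: [0.7, 0.7, 4.6]
width: 0.064
finger_force: 29.9
```

Request:
arm_command:
  targets:
    - [0,0,0,0]
    - [0,0,0,0]
    - [0,0,0,0]
    - [0,0,0,0]
    - [0,0,0,0]
    - [0,0,0.04,0]
    - [0,0,0.1,0]
    - [0,0,0.16,0]
  claw: 0

```text
time: 28.13
tool_pos: [0.6351, -0.1509, 0.1813]
ee_rot: [-3.14, 0.004, 0.072]
wrist_force: [-0.0, -0.4, 0.7]
width: 0.094
finger_force: 0.0
```

Request:
arm_command:
  targets:
    - [-0.06,0,0.04,0]
    - [-0.14,0,0.04,0]
    - [-0.22,0.05,0.04,0]
    - [-0.3,0.1,0.04,0]
    - [-0.38,0.1,0.04,0]
    - [-0.4,0.1,0.04,0]

```text
time: 28.63
tool_pos: [0.4323, -0.0997, 0.2023]
ee_rot: [-3.141, 0.002, 0.074]
wrist_force: [1.2, 0.2, -0.6]
width: 0.0938
finger_force: 0.0
```

```bash
python3 - <<'E'
from h import *
im=robot.snapshot("top");s=robot.snapshot("scene");o=robot.get_obs();print(o['tool_pos'],o['time'],o['width'])
a=cv2.resize(im[138:248,310:370],None,fx=4,fy=4,interpolation=2);b=cv2.resize(s[190:300,190:270],None,fx=4,fy=4,interpolation=2);cv2.imwrite('pics/c6.png',np.hstack([a,b])[:,:,::-1])
E
```

```text
[ 0.43402703 -0.10073843  0.20311552] 28.7333 0.09360937401008337
```

View pics/c6.png

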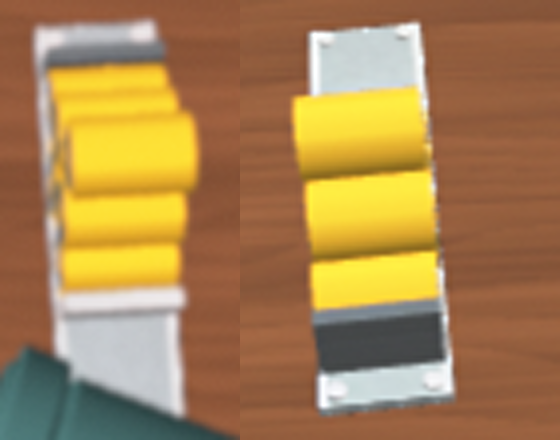

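The top stub sits in the upper groove (left crop (132,155)), and all the stubs are parallel. Its end offset is only a few mm against a tolerance of about 16 mm, so I hand in.

```bash
python3 -c "
from bench import robot
print(robot.close_job())"
```

```text
the job is handed in; nothing more can be done
None
```

The six-stub pyramid is stacked in the rack and handed in at about 29 s of the 72 s allowed. The last pictures show it standing and aligned, and the arm never went near the spanner, tape or fitting; the hand-in returned no verdict.

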